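# Raise the measuring microphone on its telescopic stand

## Task

Stand the loose measuring microphone upright, fully down, in the empty cup on the side arm of the telescopic stand. Then squeeze the button on the stand's head and pull the mast straight up, past its first stop to its second stop (fully out), and finish still gripping the head and holding the mast there with the microphone standing free in its cup; if let go, the mast sinks. Do not tip the microphone over, and leave the other things on the bench where they are.

Things in the scene. Friction and masses are not known exactly. Their poses are not given: they have to be found in the camera images.
- mic: Loose pencil-type microphone standing upright on the bench: a straight bare-metal cylinder 22 mm in diameter and 100 mm tall with a dark rounded grille (top 24 mm) at the upper end; the tallest of the three upright loose parts. 85 to 170 g. Origin at the centre of its underside, z up along it. Its foot has a 1.5 mm chamfer.
- cup_mouth (a point): Centre of the round mouth of the cup: a white plastic 42 x 42 x 34 mm block with a blind bore 25 mm in diameter, 28 mm deep, 2 mm chamfered rim. It ends a flat side arm on the sliding mast, 100 mm from the mast's axis along +y of this frame; its mouth is 126 mm above the bench while the mast is down, and rises with it. z up.
- cup_floor (a point): Centre of the floor of the cup's bore, 28 mm below the mouth (98 mm above the bench while the mast is down). Same axes as cup_mouth.
- head_grip (a point): Middle of the stand's head, the place to grip: a black block on top of the mast, 24 mm along x, 44 along y, 48 tall (130 to 178 mm above the bench with the mast down). z up. The button is on its +x face, the -x face is plain, the side arm to the cup leaves along +y, its top 30 mm below this point. Grip from above, fingers closing along x of this frame, so that one squeezes the button in.
- button_face (a point): Centre of the outer face of the bare-metal push button, 18 mm wide (y) and 28 mm tall, on the +x face of the head. At rest it stands 5 mm proud of the head (29 mm over head and button); its +x axis points outward.
- stand: Fixed foot of the stand: a 120 (x) by 110 (y) mm dark steel plate 10 mm thick screwed to the bench, with a 34 mm square sleeve up to 115 mm above the bench, in which the mast slides. Origin under the mast's axis, at bench level; same axes as head_grip.
- mast (a joint): Mast pulled up out of its sleeve, m: 0 down, 0.040 first stop, 0.080 second stop (end of travel, hard). With the button out a bolt blocks it from rising off the bottom (1 mm play) and again at the first stop; with the button kept squeezed it slides past both. Nothing holds it up: let go, it sinks. Pulling takes about 7 N with the microphone aboard.
- button (a joint): How far the button is pressed in, m: 0 out, 0.005 flush with the head (about 6.6 N), bolt clear from 0.003. Sprung: it comes back out when let go.
- connector: Bystander: loose cable connector shell standing upright, stepped, 24 mm wide, 64 mm tall, with a narrow dark rubber tail on top. Origin at the centre of its underside. Leave alone.
- adapter: Bystander: loose stubby metal adapter standing upright, 34 mm in diameter, 50 mm tall with a narrower dark top. Origin at the centre of its underside. Leave alone.
- screwdriver: Bystander: loose screwdriver 190 mm long lying on the bench at the far right. Origin near its middle. Leave alone.
- tape: Bystander: loose roll (ring) 90 mm in diameter and 19 mm tall lying at the far side of the bench. Origin at the centre of its underside. Leave alone.

How it is judged:
By the outcome, as a careful person would: the job done as asked, in the order asked, and still so for the second after the job is handed in, while the arm keeps its last pose, push and grip.
It also fails if it takes over 51 s, if anything falls off the work surface, if the arm or the gripper's body presses on something with over 40 N, if the wrist force passes 120 N, or if a joint passes its speed limit or range.

## Robot

A 7-joint arm with a two-finger parallel gripper is mounted at the origin on the work surface. World frame = base frame: x ahead of the robot, y to its left, z up, the work surface at z = 0. Lengths are in m, angles in rad, forces in N, time in s.
With the tool pointing down it reaches from about 0.4 to 0.75 m from the base axis. Payload 19.5 kg.
Tool frame: the origin (TCP) lies midway between the tips of the shut fingers; the grasp point (between the pads) lies 19 mm behind it (arm.pinch_z is the distance from the TCP to the grasp point, in m); z points along the fingers, y is the direction in which the jaws open and shut (so a half turn about z gives the same grasp; the last joint's range is limited). The gripper opens to 85 mm and grips with 20 to 120 N. Pads are 22 mm wide; open, the fingers measure 114 mm over their backs; the gripper's body (76 mm by 85 mm) begins 54 mm behind the grasp point. The pads swing forward as they close: fully open they stand 13 mm farther back than shut.
Start: joints at [-0.042, 0.707, -0.028, 1.485, 0.022, 0.951, -0.075], TCP at [0.575, 0, 0.231] pointing down, gripper open.
Joint ranges: [-2.71, 2.71], [-0.32, 2.16], [-1.57, 1.52], [0, 2.45], [-1.46, 4.6], [0, 2.02], [-2.83, 2.83]. Speed limits (rad/s): [1.89, 1.89, 2.57, 2.57, 3.01, 3.01, 3.01].

## Interface

Orientations are given as a unit quaternion [x, y, z, w].
In Python, from rig import arm, cams gives the robot as it stands.
- The arm moves only by the tool move_arm, never from a script. Its argument "motion" is a list of rows, each an object of numbers: "dx", "dy", "dz": the shift along the tool's x, y, z in cm; "rx", "ry", "rz": the turn, a rotation vector about the tool's x, y, z in rad. A call has 1 to 20 rows; each row is the pose to reach, as a shift and turn from the pose commanded when the call began, along the tool's axes at that moment; what a row does not reach only later rows make up. A row lasts 1/8 s, in which the tool goes at most 62.5 mm and 10.7 degrees, less where a joint would pass 70% of its speed; a pose out of reach is approached as far as the arm can. A call with a gripper value outside its range is refused whole. "gripper" is the opening, from 0 (shut) to 1 (fully open), set as the call begins (left out, the last holds). The fingers move at their own pace and stop on an object; "squeeze" is the grip in N (left out, the last holds). Time passes only in rows, so rows that repeat a pose let the fingers close. It gives the time, the measured TCP pose, the force and the opening at its end, in the units of the state.
- arm.get_obs(): the state, without advancing time (a new reading comes with each control period).
- cams.grab_frame(name): name is "scene" or "side" or "wrist"; returns a dict with "image" (420x560x3 uint8, red, green, blue), "fx", "fy", "cx", "cy" (pixels), "dist_coeffs" ([k1, k2, p1, p2, k3] as OpenCV has them; the pictures are not rectified), "rvec" (rotation vector, rad) and "tvec" (3), from world to camera coordinates, as OpenCV has them. Camera axes: x right, y down, z forward; pixel columns grow to the right and rows downward; lengths in m; the calibration is good to about 2 mm. A picture is of the moment at which its call begins. There is no depth.
- arm.close_job(): hands the job in, once; it reports no verdict.
The state is a dict: "clock": time; "joint_pos": joint angles; "qd": joint speeds; "effort": joint torques, N m; "position": TCP position; "ee_rot": TCP orientation; "force": force on the tool from outside, world axes, zero at the start; "moment": the same for the moment, N m; "finger_gap": opening from 0.0 (shut) to 1.0 (fully open).
Only numpy, scipy, OpenCV 4.12 (cv2) and the standard library are available. Lean on these libraries where they do the work, as an engineer would, in place of code of your own. Each camera call takes 0.05 s, during which the arm holds its last target.

## Working session

There is one attempt and no reset: what is moved stays moved. The work goes in short steps, Python scripts to look and compute and a tool call to move; the robot and the scene stay as the last step left them, time stands still between calls to the robot, and variables do not carry over. Pictures are saved under pics/ and viewed, and the job is handed in when it is done.

Besides the shell and the picture viewer there is one more tool, called after "Call:" by a JSON object that holds its "method" and its "body". move_arm: Moves the arm, as the interface text tells. Its arguments: {"type":"object","properties":{"motion":{"type":"array"},"gripper":{"type":"number"},"squeeze":{"type":"number"}},"required":["motion"]}

```bash
ls; mkdir -p pics; python3 - <<'E'
from rig import arm,cams
import cv2
for n in ["scene","side","wrist"]:
    f=cams.grab_frame(n); cv2.imwrite(f"pics/{n}0.png",f["image"][:,:,::-1])
    print(n,f["fx"],f["fy"],f["cx"],f["cy"],f["dist_coeffs"],f["rvec"],f["tvec"])
print(arm.get_obs(),arm.pinch_z)
E
```

```text
pics
scene 436.7289565522249 436.7289565522249 284.72187752740547 214.08591568274014 [0.04684429 0.         0.         0.         0.        ] [ 1.82705339  1.59859626 -0.68101577] [-0.10143253 -0.32247661  1.36647322]
side 432.49926962864294 432.49926962864294 280.41274152252566 205.07787205631575 [-0.01655404  0.          0.          0.          0.        ] [ 0.74191044 -2.43068205  1.32102517] [0.49750318 0.26927498 0.75568315]
wrist 325.06617409344045 325.06617409344045 282.63434914479944 212.95364682191993 [-0.05781234  0.          0.          0.          0.        ] [-2.81954129e+00 -1.71111759e-03  2.71456579e-04] [-0.57311802 -0.04239956  0.38006604]
{'clock': 0.15, 'joint_pos': array([-0.04174472,  0.70696305, -0.02763404,  1.48489769,  0.02203771,
        0.95091427, -0.07549071]), 'qd': array([-6.85950321e-04, -1.58844063e-03, -6.49970446e-04, -2.81874882e-04,
        5.00564341e-05,  9.24507118e-04,  1.88056957e-04]), 'effort': array([-2.72933512e-04, -8.83303356e+01,  1.23416293e+00, -2.36189121e+01,
        1.69090542e-02,  5.40951354e-03,  2.67545431e-05]), 'position': array([5.74789958e-01, 2.61442979e-05, 2.30931546e-01]), 'ee_rot': array([ 7.07075888e-01,  7.07137536e-01, -3.26025323e-04, -2.94632775e-04]), 'force': array([-0.0326582 , -0.77581989, -0.61214472]), 'moment': array([-0.01148366,  0.09321186, -0.07148229]), 'finger_gap': 1.00238247604831} 0.0187
```

View pics/scene0.png

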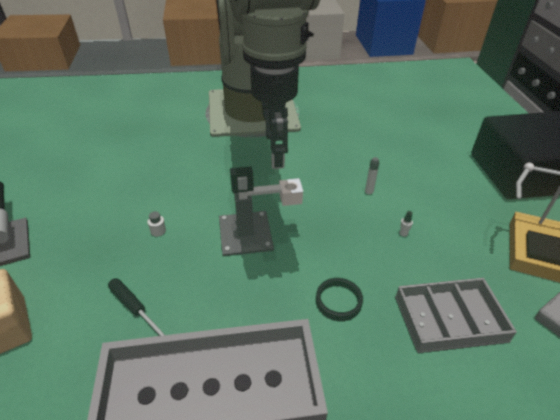

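View pics/side0.png

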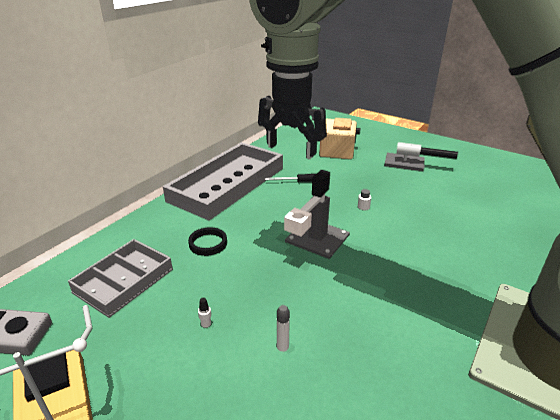

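View pics/wrist0.png

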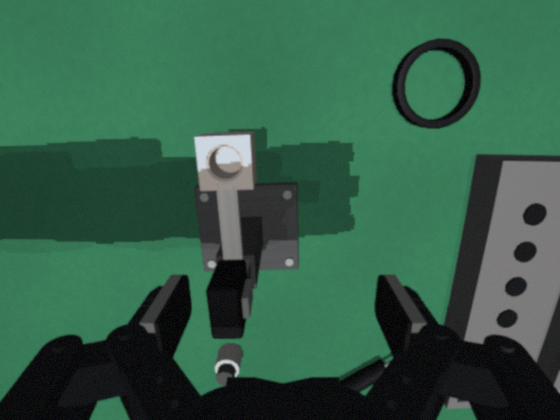

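The scene view shows the mic at about (372,177), the cup at (291,191) and the head at (242,180). The side view shows the mic at (283,328) and the cup at (298,222). In the wrist view the cup bore is at (226,160) and the head at (228,300), with the metal button on its right (+x) side. Next I'll measure from masks and zoomed crops.

```bash
cat > h.py <<'E'
import numpy as np, cv2
from rig import arm,cams
def K(f): return np.array([[f["fx"],0,f["cx"]],[0,f["fy"],f["cy"]],[0,0,1.]])
def ray(f,uv):
    p=cv2.undistortPoints(np.array([[uv]],float),K(f),np.array(f["dist_coeffs"],float))[0,0]
    R=cv2.Rodrigues(np.array(f["rvec"],float))[0]; t=np.array(f["tvec"],float)
    d=R.T@np.array([p[0],p[1],1]); return -R.T@t, d/np.linalg.norm(d)
def onz(f,uv,z):
    c,d=ray(f,uv); return c+d*(z-c[2])/d[2]
def tri(f1,a,f2,b):
    c1,d1=ray(f1,a);c2,d2=ray(f2,b)
    s=np.linalg.lstsq(np.stack([d1,-d2],1),c2-c1,rcond=None)[0]
    p,q=c1+s[0]*d1,c2+s[1]*d2
    return (p+q)/2, np.linalg.norm(p-q)
def proj(f,P): return cv2.projectPoints(np.array(P,float).reshape(-1,3),np.array(f["rvec"],float),np.array(f["tvec"],float),K(f),np.array(f["dist_coeffs"],float))[0][:,0]
def notgreen(im):
    h=cv2.cvtColor(im,cv2.COLOR_RGB2HSV); return ~((h[...,0]>60)&(h[...,0]<90)&(h[...,1]>90))
def crop(im,x,y,w,h,s): return cv2.resize(im[y:y+h,x:x+w,::-1],None,fx=s,fy=s,interpolation=cv2.INTER_NEAREST)
E
python3 - <<'E'
from h import *
S=cams.grab_frame("scene");D=cams.grab_frame("side");W=cams.grab_frame("wrist")
for f,b,n in((S,(355,145,35,60),"scene"),(D,(265,295,40,65),"side")):
    x,y,w,h=b; m=notgreen(f["image"])[y:y+h,x:x+w].astype(np.uint8)
    c=max(cv2.findContours(m,0,cv2.CHAIN_APPROX_NONE)[0],key=cv2.contourArea)
    print(n,np.array(cv2.boundingRect(c))+[x,y,0,0],cv2.minAreaRect(c), cv2.contourArea(c))
    r=cv2.minAreaRect(c)
    mm=np.zeros_like(m);cv2.drawContours(mm,[c],-1,1,-1)
    for yy in range(0,h,4):
        q=np.where(mm[yy])[0]
        if len(q): print(yy+y,q.min()+x,q.max()+x)
cv2.imwrite("pics/c1.png",crop(S["image"],355,145,35,60,9))
cv2.imwrite("pics/c2.png",crop(D["image"],265,295,40,65,9))
cv2.imwrite("pics/c3.png",crop(W["image"],180,120,130,225,2.6))
cv2.imwrite("pics/c4.png",crop(W["image"],185,120,90,80,8))
E
```

```text
scene [360 155  23  41] ((15.112733840942383, 29.839523315429688), (20.549545288085938, 40.841575622558594), 11.888657569885254) 418.0
157 371 379
161 369 379
165 363 378
169 367 378
173 360 381
177 362 377
181 365 377
185 364 376
189 364 375
193 362 376
side [276 304  14  48] ((17.5, 32.5), (47.0, 13.0), 90.0) 520.5
307 279 287
311 277 289
315 277 289
319 276 289
323 277 289
327 277 289
331 276 288
335 277 288
339 276 288
343 276 288
347 277 288
351 280 285
```

View pics/c3.png

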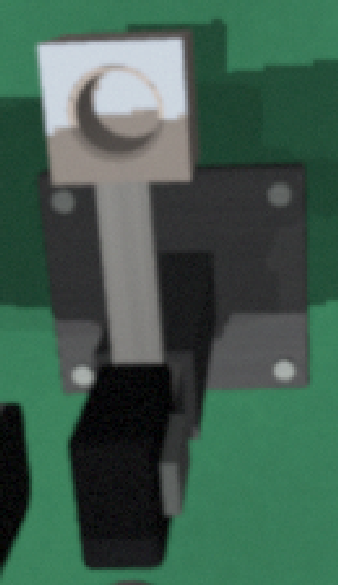

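View pics/c4.png

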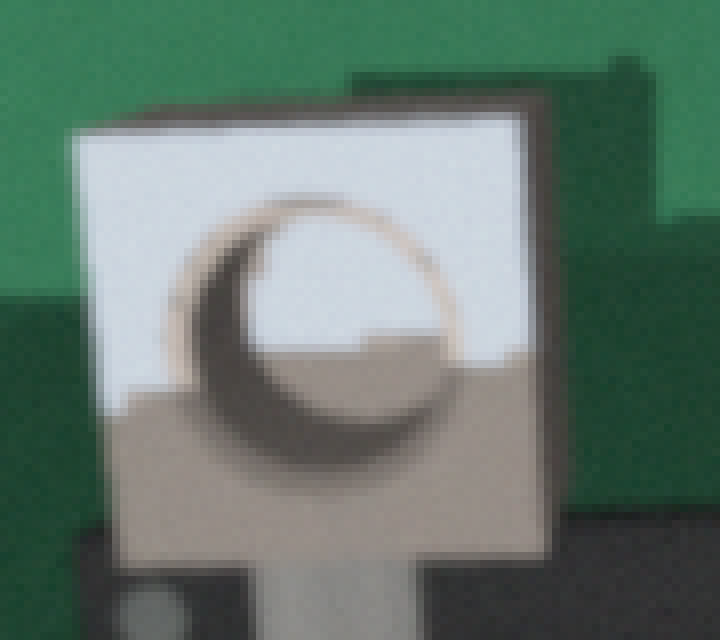

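View pics/c2.png

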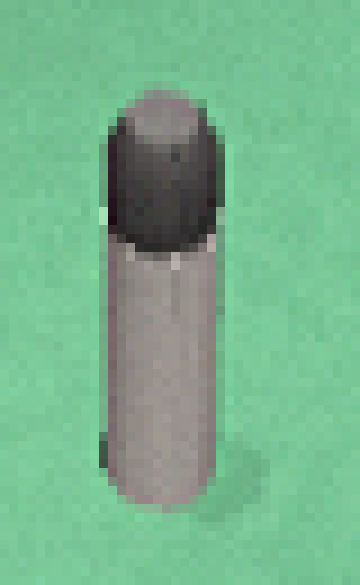

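```bash
python3 - <<'E'
from h import *
W=cams.grab_frame("wrist");S=cams.grab_frame("scene");D=cams.grab_frame("side")
for n,f in(("W",W),("S",S),("D",D)): print(n,ray(f,(280,210)))
g=lambda X,Y,s,x,y:((X+.5)/s-.5+x,(Y+.5)/s-.5+y)
P=np.array([onz(W,g(X,Y,8,185,120),.126) for X,Y in((75,132),(525,115),(548,555),(118,568))])
print(P,P.mean(0),[np.linalg.norm(P[i]-P[i-1]) for i in range(4)])
for i,j in((0,1),(3,2)): v=P[j]-P[i];print("yaw",np.degrees(np.arctan2(v[1],v[0])))
for i,j in((3,0),(2,1)): v=P[j]-P[i];print("yaw",np.degrees(np.arctan2(-v[0],v[1])))
# mic
for f,uv in((D,g(163,509,9,265,295)),):
    p=onz(f,uv,0); c,_=ray(f,uv); d=(p-c)[:2]; d/=np.linalg.norm(d); print("mic foot side",p[:2]+d*.0095)
cv2.imwrite("pics/h1.png",cv2.convertScaleAbs(crop(W["image"],195,250,80,95,6),alpha=4,beta=0))
cv2.imwrite("pics/h2.png",crop(S["image"],355,145,35,60,9))
E
```

```text
W (array([0.57322261, 0.08073429, 0.37396865]), array([-0.00759538, -0.30786105, -0.95140101]))
S (array([ 1.22075285, -0.07793026,  0.69657601]), array([-0.73122206,  0.10062842, -0.67467638]))
D (array([0.14240109, 0.68256546, 0.63631893]), array([ 0.4640426 , -0.69121025, -0.55397912]))
[[0.50670971 0.0587734  0.126     ]
 [0.54906207 0.0601652  0.126     ]
 [0.55010906 0.0178604  0.126     ]
 [0.50757651 0.01655887 0.126     ]] [0.52836434 0.03833947 0.126     ] [np.float64(0.0422234230805087), np.float64(0.04237522647243282), np.float64(0.04231775495274024), np.float64(0.042552459038467896)]
yaw 1.8822023841617728
yaw 1.7527445777393647
yaw 1.1763088141989546
yaw 1.417710598940254
mic foot side [0.42363478 0.25417427]
```

View pics/h1.png

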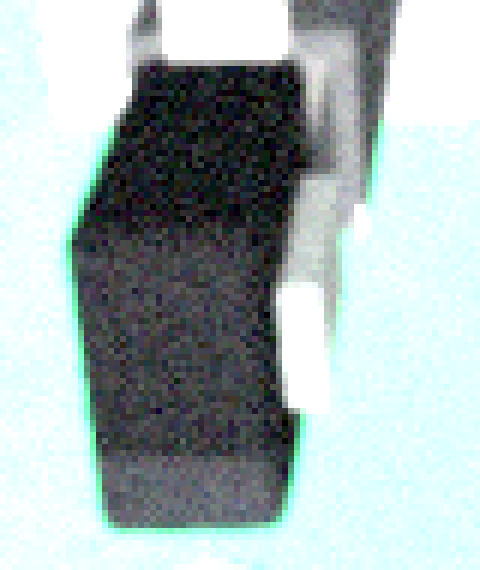

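View pics/h2.png

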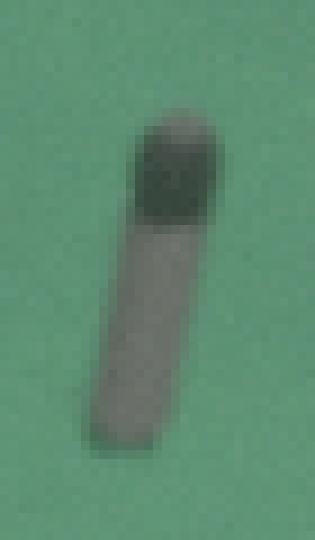

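```bash
python3 - <<'E'
from h import *
W=cams.grab_frame("wrist");S=cams.grab_frame("scene");D=cams.grab_frame("side")
g=lambda X,Y,s,x,y:((X+.5)/s-.5+x,(Y+.5)/s-.5+y)
P=np.array([onz(W,g(X,Y,6,195,250),.178) for X,Y in((73,235),(283,230),(281,525),(106,525))])
print(P,P.mean(0),[np.linalg.norm(P[i]-P[i-1]) for i in range(4)])
uv=g(122,447,9,355,145)
p=onz(S,uv,0); c,_=ray(S,uv); d=(p-c)[:2]; d/=np.linalg.norm(d); print("mic foot scene",p[:2]+d*.0095)
# band grille/body boundary, mid of mic
a=g(163,250,9,265,295); 
print("mic side mid", tri(D,g(163,330,9,265,295),S,g(150,310,9,355,145)))
c1,d1=ray(D,g(163,330,9,265,295)); 
# intersect vertical axis: planes
def plane(f,a,b):
    c,d=ray(f,a);_,e=ray(f,b); return c,d,e
# axis ground line of sight: side bearing and scene bearing using foot pixels
for foot in ((0.4236,.2542),):
    print(proj(D,[[*foot,0],[*foot,.1]]),proj(S,[[*foot,0],[*foot,.1]]))
print(g(163,92,9,265,295),g(183,110,9,355,145))
E
```

```text
[[ 0.52077053 -0.04020474  0.178     ]
 [ 0.54516484 -0.0393813   0.178     ]
 [ 0.54313208 -0.08111295  0.178     ]
 [ 0.5215357  -0.0813387   0.178     ]] [ 0.53265079 -0.06050942  0.178     ] [np.float64(0.041141081731314054), np.float64(0.02440820291478804), np.float64(0.04178113293246306), np.float64(0.02159755960650603)]
mic foot scene [0.42682093 0.25277124]
mic side mid (array([0.42498697, 0.25352287, 0.03931321]), np.float64(0.0011465764741768617))
[[282.70737881 346.77043779]
 [283.00150656 307.37620773]] [[368.76347099 190.95582511]
 [375.03890361 157.9700056 ]]
(282.6666666666667, 304.77777777777777) (374.8888888888889, 156.77777777777777)
```

Call:
{"method": "move_arm", "body": {"motion": [{"dx":2,"dy":-1.2,"dz":0},{"dx":5.5,"dy":-3.3,"dz":0.5},{"dx":10,"dy":-6,"dz":1.5},{"dx":14.5,"dy":-8.7,"dz":2.5},{"dx":19,"dy":-11.3,"dz":3.5},{"dx":22.5,"dy":-13.4,"dz":4.5},{"dx":24.6,"dy":-14.7,"dz":5},{"dx":25.3,"dy":-15,"dz":5},{"dx":25.3,"dy":-15,"dz":5},{"dx":25.3,"dy":-15,"dz":5}], "gripper": 1, "squeeze": 40}}

```text
validation failed for argument at $.mo...
```

```bash
python3 - <<'E'
from h import *
W=cams.grab_frame("wrist")
o=arm.get_obs();print(o["clock"],o["position"],o["ee_rot"],o["force"],o["finger_gap"])
print(proj(W,[[.425,.2535,0],[.425,.2535,.1],[.425,.2535,.076]]))
cv2.imwrite("pics/w1.png",W["image"][:,:,::-1])
E
```

```text
0.65 [ 5.74970238e-01 -2.20982416e-05  2.31256132e-01] [ 7.07126082e-01  7.07087477e-01 -5.08099818e-05 -4.02747214e-05] [ 0.51134438 -0.30749779 -0.48431214] 1.0006556679728942
[[ 132.55981932  -73.00328292]
 [  75.26325638 -138.0073289 ]
 [  92.19770036 -119.08452018]]
```

View pics/w1.png

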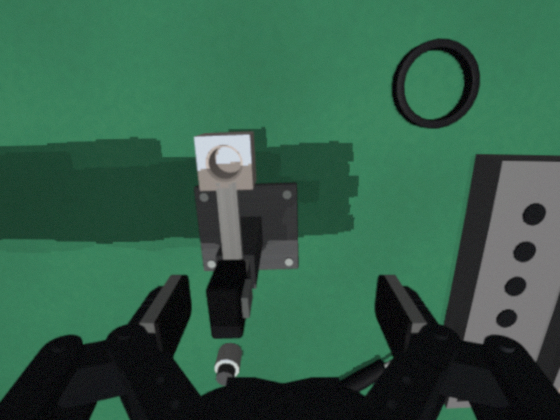

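The arm didn't move: the call failed validation, and this wrist view matches the first one. I'll send all six numbers in each row.

Call:
{"method": "move_arm", "body": {"motion": [{"dx":2.0,"dy":-1.2,"dz":0.0,"rx":0.0,"ry":0.0,"rz":0.0},{"dx":5.5,"dy":-3.3,"dz":0.5,"rx":0.0,"ry":0.0,"rz":0.0},{"dx":10.0,"dy":-6.0,"dz":1.5,"rx":0.0,"ry":0.0,"rz":0.0},{"dx":14.5,"dy":-8.7,"dz":2.5,"rx":0.0,"ry":0.0,"rz":0.0},{"dx":19.0,"dy":-11.3,"dz":3.5,"rx":0.0,"ry":0.0,"rz":0.0},{"dx":22.5,"dy":-13.4,"dz":4.5,"rx":0.0,"ry":0.0,"rz":0.0},{"dx":24.6,"dy":-14.7,"dz":5.0,"rx":0.0,"ry":0.0,"rz":0.0},{"dx":25.3,"dy":-15.0,"dz":5.0,"rx":0.0,"ry":0.0,"rz":0.0},{"dx":25.3,"dy":-15.0,"dz":5.0,"rx":0.0,"ry":0.0,"rz":0.0},{"dx":25.3,"dy":-15.0,"dz":5.0,"rx":0.0,"ry":0.0,"rz":0.0}], "gripper": 1.0, "squeeze": 40.0}}

```text
clock: 1.9
position: [0.4256, 0.2521, 0.1815]
ee_rot: [0.708, 0.707, 0.0, 0.0]
force: [-0.3, -0.3, 0.6]
finger_gap: 1.001
```

```bash
python3 - <<'E'
from h import *
W=cams.grab_frame("wrist")
o=arm.get_obs();print(o["clock"],o["position"],o["ee_rot"],o["force"],o["finger_gap"])
print(proj(W,[[.425,.2535,0],[.425,.2535,.1],[.425,.2535,.076]]))
cv2.imwrite("pics/w2.png",W["image"][:,:,::-1])
E
```

```text
1.95 [0.42558624 0.25216427 0.18145034] [7.07606511e-01 7.06606679e-01 8.49752725e-05 1.38731212e-04] [0.66610694 0.64413106 0.35732251] 0.9976726263833384
[[283.35415533 186.16424781]
 [283.77543986 218.73599624]
 [283.64645949 208.75365643]]
```

View pics/w2.png

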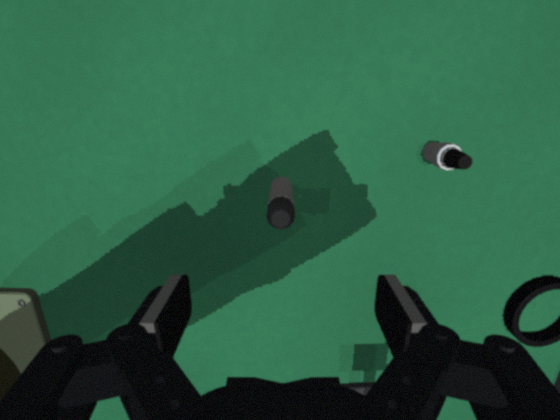

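The mic's top is at (281,216) in the wrist view, within 3 px of the prediction, so the fix holds. I'm making a small correction and then descending to a TCP height of about 45 mm.

Call:
{"method": "move_arm", "body": {"motion": [{"dx":0.2,"dy":-0.15,"dz":1.5,"rx":0.0,"ry":0.0,"rz":0.0},{"dx":0.2,"dy":-0.15,"dz":4.5,"rx":0.0,"ry":0.0,"rz":0.0},{"dx":0.2,"dy":-0.15,"dz":8.0,"rx":0.0,"ry":0.0,"rz":0.0},{"dx":0.2,"dy":-0.15,"dz":11.0,"rx":0.0,"ry":0.0,"rz":0.0},{"dx":0.2,"dy":-0.15,"dz":13.0,"rx":0.0,"ry":0.0,"rz":0.0},{"dx":0.2,"dy":-0.15,"dz":13.6,"rx":0.0,"ry":0.0,"rz":0.0},{"dx":0.2,"dy":-0.15,"dz":13.6,"rx":0.0,"ry":0.0,"rz":0.0},{"dx":0.2,"dy":-0.15,"dz":13.6,"rx":0.0,"ry":0.0,"rz":0.0}]}}

```text
clock: 2.95
position: [0.4239, 0.2551, 0.0461]
ee_rot: [0.707, 0.707, 0.001, 0.0]
force: [-0.4, 0.6, -1.0]
finger_gap: 0.999
```

```bash
python3 - <<'E'
from h import *
W=cams.grab_frame("wrist")
o=arm.get_obs();print(o["clock"],o["position"],o["ee_rot"],o["force"],o["finger_gap"])
print(proj(W,[[.4235,.2545,0],[.4235,.2545,.1],[.4235,.2545,.076]]))
cv2.imwrite("pics/w3.png",W["image"][:,:,::-1])
E
```

```text
3.0 [0.42382747 0.25513716 0.04603807] [7.07169608e-01 7.07043739e-01 5.38584250e-04 8.22857642e-05] [0.69532168 0.22364765 0.11782466] 1.003570502980447
[[284.44676349 240.49822728]
 [286.38746557 355.9209523 ]
 [285.67930766 313.65976086]]
```

View pics/w3.png

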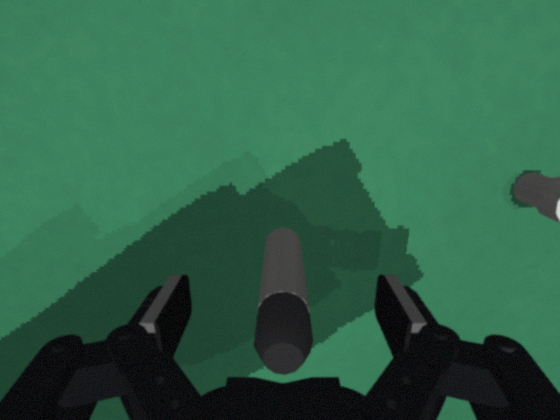

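The mic stands midway between the pads (axis at about column 283, top at (283,357)), so I'm closing.

Call:
{"method": "move_arm", "body": {"motion": [{"dx":0.0,"dy":0.0,"dz":0.0,"rx":0.0,"ry":0.0,"rz":0.0},{"dx":0.0,"dy":0.0,"dz":0.0,"rx":0.0,"ry":0.0,"rz":0.0},{"dx":0.0,"dy":0.0,"dz":0.0,"rx":0.0,"ry":0.0,"rz":0.0},{"dx":0.0,"dy":0.0,"dz":0.0,"rx":0.0,"ry":0.0,"rz":0.0},{"dx":0.0,"dy":0.0,"dz":0.0,"rx":0.0,"ry":0.0,"rz":0.0},{"dx":0.0,"dy":0.0,"dz":0.0,"rx":0.0,"ry":0.0,"rz":0.0},{"dx":0.0,"dy":0.0,"dz":0.0,"rx":0.0,"ry":0.0,"rz":0.0},{"dx":0.0,"dy":0.0,"dz":0.0,"rx":0.0,"ry":0.0,"rz":0.0}], "gripper": 0.0, "squeeze": 40.0}}

```text
clock: 4.0
position: [0.4235, 0.255, 0.0454]
ee_rot: [0.707, 0.707, 0.0, -0.0]
force: [0.1, 0.9, 5.9]
finger_gap: 0.244
```

```bash
python3 - <<'E'
from h import *
W=cams.grab_frame("wrist")
o=arm.get_obs();print(o["clock"],o["position"],o["ee_rot"],o["force"],o["finger_gap"])
cv2.imwrite("pics/w4.png",W["image"][:,:,::-1])
E
```

```text
4.05 [0.42352176 0.25504677 0.04539777] [ 7.07113440e-01  7.07100118e-01  7.45516280e-05 -1.15413481e-05] [-0.72950633  0.02407529  4.67965043] 0.24791675540701383
```

View pics/w4.png

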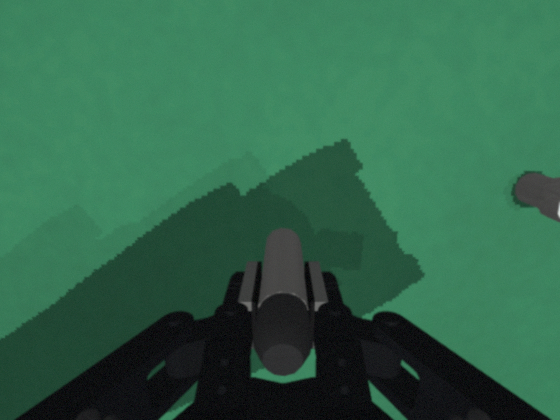

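The grip is firm: opening 0.246 is about 21 mm, against the mic's 22 mm. Lifting next, then carrying to above the cup.

Call:
{"method": "move_arm", "body": {"motion": [{"dx":0.0,"dy":0.0,"dz":-1.0,"rx":0.0,"ry":0.0,"rz":0.0},{"dx":0.0,"dy":0.0,"dz":-3.5,"rx":0.0,"ry":0.0,"rz":0.0},{"dx":0.0,"dy":0.0,"dz":-7.0,"rx":0.0,"ry":0.0,"rz":0.0},{"dx":0.0,"dy":0.0,"dz":-10.5,"rx":0.0,"ry":0.0,"rz":0.0},{"dx":-0.5,"dy":0.2,"dz":-13.5,"rx":0.0,"ry":0.0,"rz":0.0},{"dx":-2.0,"dy":1.0,"dz":-15.0,"rx":0.0,"ry":0.0,"rz":0.0},{"dx":-4.5,"dy":2.2,"dz":-15.0,"rx":0.0,"ry":0.0,"rz":0.0},{"dx":-8.0,"dy":3.9,"dz":-15.0,"rx":0.0,"ry":0.0,"rz":0.0},{"dx":-11.5,"dy":5.6,"dz":-15.0,"rx":0.0,"ry":0.0,"rz":0.0},{"dx":-15.0,"dy":7.3,"dz":-15.0,"rx":0.0,"ry":0.0,"rz":0.0},{"dx":-18.0,"dy":8.8,"dz":-15.0,"rx":0.0,"ry":0.0,"rz":0.0},{"dx":-20.3,"dy":9.9,"dz":-15.0,"rx":0.0,"ry":0.0,"rz":0.0},{"dx":-21.4,"dy":10.4,"dz":-15.0,"rx":0.0,"ry":0.0,"rz":0.0},{"dx":-21.6,"dy":10.5,"dz":-15.0,"rx":0.0,"ry":0.0,"rz":0.0},{"dx":-21.6,"dy":10.5,"dz":-15.0,"rx":0.0,"ry":0.0,"rz":0.0},{"dx":-21.6,"dy":10.5,"dz":-15.0,"rx":0.0,"ry":0.0,"rz":0.0}]}}

```text
clock: 6.05
position: [0.5282, 0.0399, 0.1954]
ee_rot: [0.707, 0.708, 0.0, -0.0]
force: [0.3, -0.4, -0.8]
finger_gap: 0.242
```

```bash
python3 - <<'E'
from h import *
W=cams.grab_frame("wrist");S=cams.grab_frame("scene");D=cams.grab_frame("side")
o=arm.get_obs();print(o["clock"],o["position"],o["ee_rot"],o["force"],o["finger_gap"])
cv2.imwrite("pics/w5.png",W["image"][:,:,::-1])
cv2.imwrite("pics/w5z.png",crop(W["image"],230,180,110,120,5))
cv2.imwrite("pics/s5.png",crop(S["image"],240,110,100,120,5))
cv2.imwrite("pics/d5.png",crop(D["image"],260,140,100,120,5))
E
```

```text
6.2 [0.52835207 0.03943524 0.19531807] [ 7.06882789e-01  7.07330698e-01 -2.49768589e-05 -7.77825259e-05] [ 0.45777887  0.88798743 -0.60754907] 0.24332201523391786
```

View pics/w5z.png

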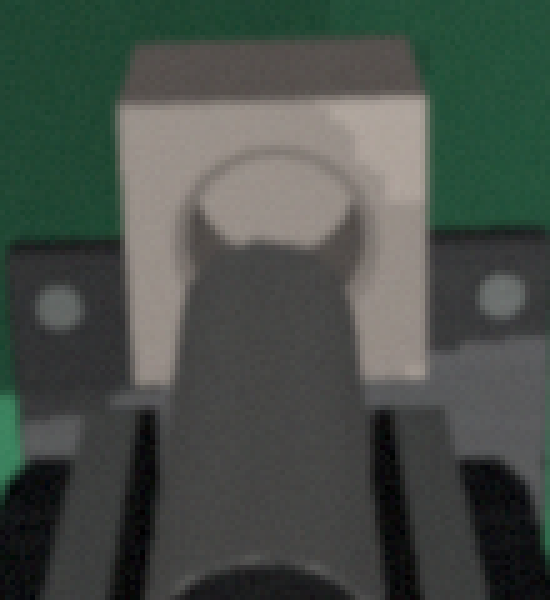

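View pics/s5.png

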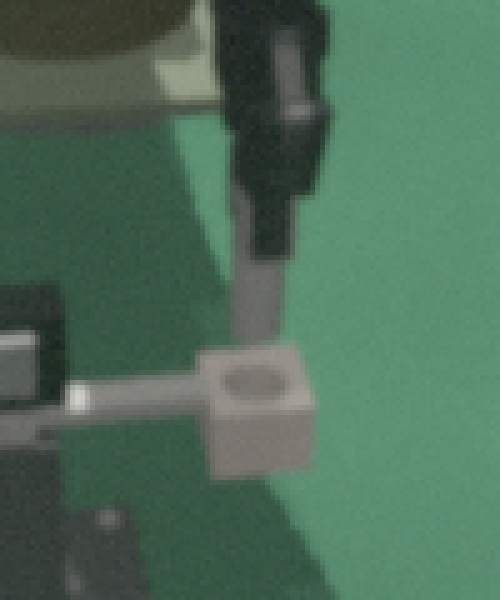

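View pics/d5.png

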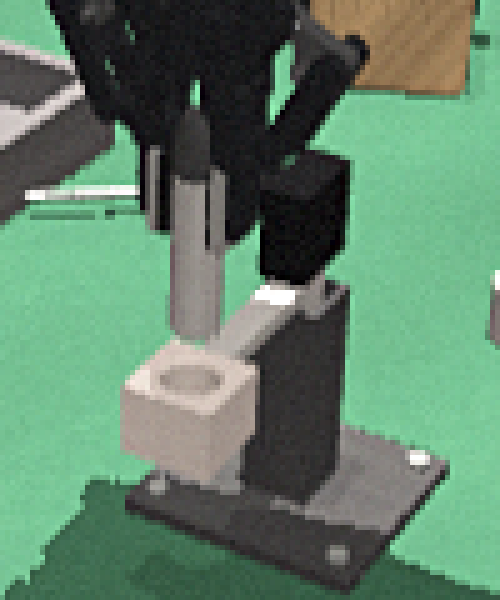

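```bash
python3 - <<'E'
from h import *
W=cams.grab_frame("wrist");D=cams.grab_frame("side");S=cams.grab_frame("scene")
g=lambda X,Y,s,x,y:((X+.5)/s-.5+x,(Y+.5)/s-.5+y)
P=np.array([onz(W,g(X,Y,5,230,180),.126) for X,Y in((118,102),(428,98),(428,379),(132,383))])
print("cup",P.mean(0),[np.linalg.norm(P[i]-P[i-1]) for i in range(4)])
e=onz(W,g(268,240,5,230,180),.150);print("foot far edge chamfer",e, "centre y",e[1]-.0095)
for X in(190,352): print(onz(W,g(X,295,5,230,180),.152))
for f,uv,n in((D,g(193,340,5,260,140),"side"),(S,g(256,343,5,240,110),"scene?")):
    p=onz(f,uv,.150); c,_=ray(f,uv); d=(p-c)[:2]; d/=np.linalg.norm(d); print(n,p[:2]+d*.0095)
# cup in side: top corners
Q=np.array([onz(D,g(X,Y,5,260,140),.126) for X,Y in((122,382),(176,340),(258,362),(208,406))])
print(Q.mean(0),[np.linalg.norm(Q[i]-Q[i-1]) for i in range(4)])
Q=np.array([onz(S,g(X,Y,5,240,110),.126) for X,Y in((198,352),(298,347),(315,402),(204,415))])
print(Q.mean(0),[np.linalg.norm(Q[i]-Q[i-1]) for i in range(4)])
E
```

```text
cup [0.52841719 0.03790665 0.126     ] [np.float64(0.042152509805577915), np.float64(0.04210854516457443), np.float64(0.042106187661420755), np.float64(0.042672534047382686)]
foot far edge chamfer [0.52714576 0.0478414  0.15      ] centre y 0.03834140198269204
[0.51748028 0.04128862 0.152     ]
[0.53757873 0.04131969 0.152     ]
side [0.52874142 0.03940933]
scene? [0.52758578 0.03917642]
[0.53036877 0.03751863 0.126     ] [np.float64(0.039217086439339), np.float64(0.03963007590276242), np.float64(0.0381500312860254), np.float64(0.03946347392313876)]
[0.53014541 0.03826347 0.126     ] [np.float64(0.04086136380782083), np.float64(0.0421371185790543), np.float64(0.03641064992546383), np.float64(0.04607969949209516)]
```

All three views agree to about 1 mm: the foot needs roughly +1 mm in x and −1 mm in y. I'll correct that and go in with the foot to about 6 mm below the mouth.

Call:
{"method": "move_arm", "body": {"motion": [{"dx":-0.1,"dy":0.1,"dz":0.3,"rx":0.0,"ry":0.0,"rz":0.0},{"dx":-0.1,"dy":0.1,"dz":1.0,"rx":0.0,"ry":0.0,"rz":0.0},{"dx":-0.1,"dy":0.1,"dz":1.6,"rx":0.0,"ry":0.0,"rz":0.0},{"dx":-0.1,"dy":0.1,"dz":2.0,"rx":0.0,"ry":0.0,"rz":0.0},{"dx":-0.1,"dy":0.1,"dz":2.3,"rx":0.0,"ry":0.0,"rz":0.0},{"dx":-0.1,"dy":0.1,"dz":2.6,"rx":0.0,"ry":0.0,"rz":0.0},{"dx":-0.1,"dy":0.1,"dz":2.8,"rx":0.0,"ry":0.0,"rz":0.0},{"dx":-0.1,"dy":0.1,"dz":3.0,"rx":0.0,"ry":0.0,"rz":0.0},{"dx":-0.1,"dy":0.1,"dz":3.0,"rx":0.0,"ry":0.0,"rz":0.0}]}}

```text
clock: 7.48
position: [0.5295, 0.0381, 0.1652]
ee_rot: [0.707, 0.707, -0.0, -0.0]
force: [-0.3, 0.3, -0.9]
finger_gap: 0.246
```

```bash
python3 - <<'E'
from h import *
W=cams.grab_frame("wrist");D=cams.grab_frame("side")
o=arm.get_obs();print(o["clock"],o["position"],o["ee_rot"],o["force"],o["moment"],o["finger_gap"])
a=crop(W["image"],230,180,110,120,5);b=crop(D["image"],260,140,50,120,5)
cv2.imwrite("pics/w6.png",np.hstack([a,b]))
E
```

```text
7.575 [0.52947629 0.03803699 0.16528608] [ 7.07102931e-01  7.07110629e-01 -1.06310300e-05 -5.80258209e-05] [ 0.66423238  0.75302261 -1.35346186] [ 0.33257765 -0.03089191 -0.0327877 ] 0.24220241493581468
```

View pics/w6.png

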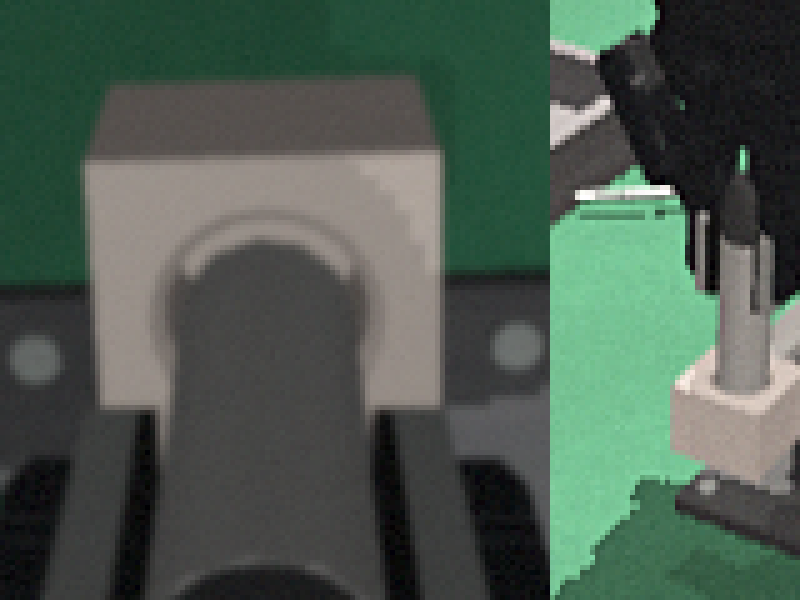

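The mic's foot is inside the bore with no contact force. I'm going down to just above the cup floor.

Call:
{"method": "move_arm", "body": {"motion": [{"dx":0.0,"dy":0.0,"dz":0.3,"rx":0.0,"ry":0.0,"rz":0.0},{"dx":0.0,"dy":0.0,"dz":0.7,"rx":0.0,"ry":0.0,"rz":0.0},{"dx":0.0,"dy":0.0,"dz":1.1,"rx":0.0,"ry":0.0,"rz":0.0},{"dx":0.0,"dy":0.0,"dz":1.5,"rx":0.0,"ry":0.0,"rz":0.0},{"dx":0.0,"dy":0.0,"dz":1.8,"rx":0.0,"ry":0.0,"rz":0.0},{"dx":0.0,"dy":0.0,"dz":2.0,"rx":0.0,"ry":0.0,"rz":0.0},{"dx":0.0,"dy":0.0,"dz":2.1,"rx":0.0,"ry":0.0,"rz":0.0},{"dx":0.0,"dy":0.0,"dz":2.1,"rx":0.0,"ry":0.0,"rz":0.0}]}}

```text
clock: 8.57
position: [0.5295, 0.038, 0.1442]
ee_rot: [0.707, 0.707, -0.0, -0.0]
force: [1.0, 3.2, -1.6]
finger_gap: 0.242
```

Call:
{"method": "move_arm", "body": {"motion": [{"dx":0.0,"dy":0.0,"dz":0.05,"rx":0.0,"ry":0.0,"rz":0.0},{"dx":0.0,"dy":0.0,"dz":0.1,"rx":0.0,"ry":0.0,"rz":0.0},{"dx":0.0,"dy":0.0,"dz":0.1,"rx":0.0,"ry":0.0,"rz":0.0}]}}

```text
clock: 8.95
position: [0.5295, 0.038, 0.1434]
ee_rot: [0.707, 0.707, 0.0, 0.0]
force: [0.6, 2.8, 3.5]
finger_gap: 0.246
```

```bash
python3 - <<'E'
from h import *
W=cams.grab_frame("wrist");D=cams.grab_frame("side")
o=arm.get_obs();print(o["clock"],o["position"],o["ee_rot"],o["force"],o["moment"],o["finger_gap"])
a=crop(W["image"],230,180,110,120,5);b=crop(D["image"],260,140,50,120,5)
cv2.imwrite("pics/w7.png",np.hstack([a,b]))
E
```

```text
9.05 [0.52956322 0.03804585 0.14340393] [7.07104742e-01 7.07108812e-01 9.87788363e-05 4.13009439e-05] [-1.02668202  3.48100518  3.39432705] [ 0.74606429  0.09577391 -0.00898985] 0.24451400393451678
```

View pics/w7.png

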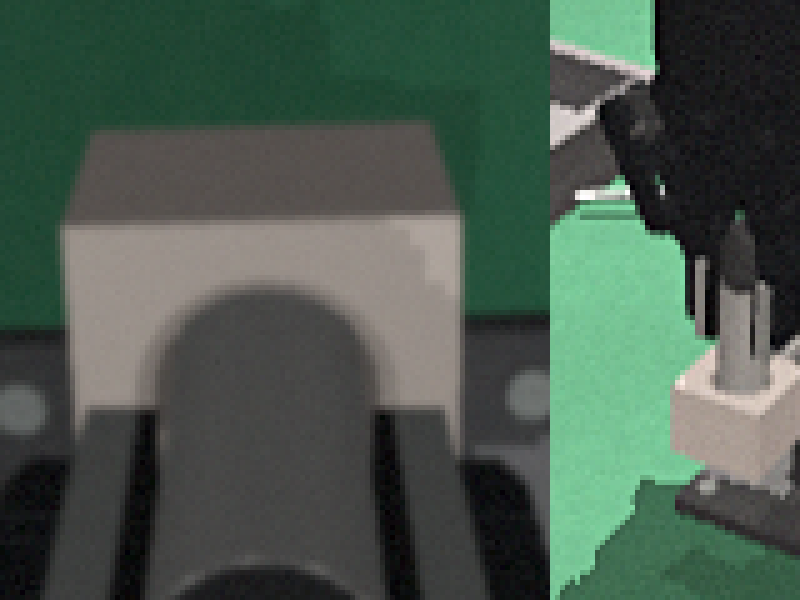

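The foot touched the floor at the expected height: TCP 143.4 mm, with 4–5 N of contact. Releasing and lifting clear.

Call:
{"method": "move_arm", "body": {"motion": [{"dx":0.0,"dy":0.0,"dz":0.0,"rx":0.0,"ry":0.0,"rz":0.0},{"dx":0.0,"dy":0.0,"dz":0.0,"rx":0.0,"ry":0.0,"rz":0.0},{"dx":0.0,"dy":0.0,"dz":0.0,"rx":0.0,"ry":0.0,"rz":0.0},{"dx":0.0,"dy":0.0,"dz":0.0,"rx":0.0,"ry":0.0,"rz":0.0},{"dx":0.0,"dy":0.0,"dz":0.0,"rx":0.0,"ry":0.0,"rz":0.0},{"dx":0.0,"dy":0.0,"dz":0.0,"rx":0.0,"ry":0.0,"rz":0.0},{"dx":0.0,"dy":0.0,"dz":0.0,"rx":0.0,"ry":0.0,"rz":0.0},{"dx":0.0,"dy":0.0,"dz":-0.5,"rx":0.0,"ry":0.0,"rz":0.0},{"dx":0.0,"dy":0.0,"dz":-2.0,"rx":0.0,"ry":0.0,"rz":0.0},{"dx":0.0,"dy":0.0,"dz":-4.5,"rx":0.0,"ry":0.0,"rz":0.0},{"dx":0.0,"dy":0.0,"dz":-7.0,"rx":0.0,"ry":0.0,"rz":0.0},{"dx":0.0,"dy":0.0,"dz":-8.6,"rx":0.0,"ry":0.0,"rz":0.0},{"dx":0.0,"dy":0.0,"dz":-9.0,"rx":0.0,"ry":0.0,"rz":0.0},{"dx":0.0,"dy":0.0,"dz":-9.0,"rx":0.0,"ry":0.0,"rz":0.0}], "gripper": 1.0}}

```text
clock: 10.8
position: [0.5294, 0.038, 0.2331]
ee_rot: [0.707, 0.707, -0.0, -0.0]
force: [-0.1, -0.4, 0.4]
finger_gap: 0.998
```

```bash
python3 - <<'E'
from h import *
W=cams.grab_frame("wrist");D=cams.grab_frame("side");S=cams.grab_frame("scene")
o=arm.get_obs();print(o["clock"],o["position"],o["ee_rot"],o["force"],o["moment"],o["finger_gap"])
a=W["image"][:,:,::-1];b=crop(D["image"],270,140,80,140,3)
cv2.imwrite("pics/w8.png",np.hstack([a,b]))
g=lambda P:np.round(proj(W,P),1).tolist()
print(g([[.529,.038,.126],[.529,.038,.198]]),np.round(proj(D,[[.529,.038,.198],[.529,.038,.126]]),1).tolist())
E
```

```text
10.95 [0.52926974 0.03799184 0.23268771] [ 7.07113318e-01  7.07100056e-01 -3.94720806e-04 -3.32742831e-04] [-0.16028662  0.48952701 -0.51411474] [-0.01155107 -0.00302629  0.02816253] 1.0008339693045587
[[284.1, 209.8], [284.6, 246.8]] [[299.1, 184.7], [298.2, 214.3]]
```

View pics/w8.png

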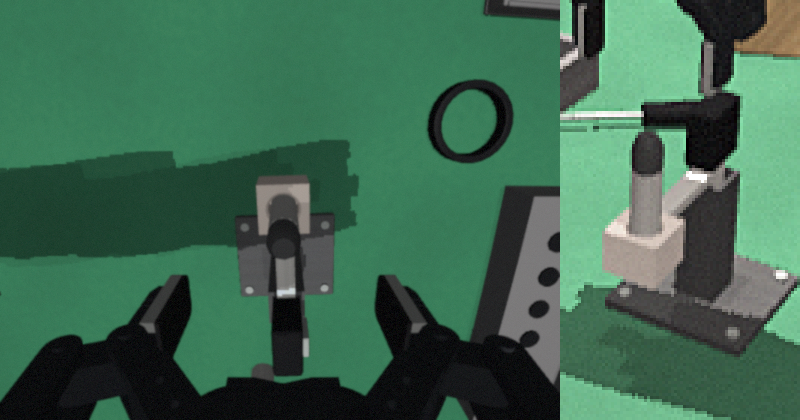

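The mic stands upright in the cup: its top in the side view is at about (299,183), which matches full depth. Moving over the head with a −0.026 rad turn to match the stand's yaw.

Call:
{"method": "move_arm", "body": {"motion": [{"dx":-0.8,"dy":0.0,"dz":0.0,"rx":0.0,"ry":0.0,"rz":0.0},{"dx":-2.5,"dy":0.1,"dz":0.0,"rx":0.0,"ry":0.0,"rz":-0.01},{"dx":-5.0,"dy":0.2,"dz":0.0,"rx":0.0,"ry":0.0,"rz":-0.02},{"dx":-7.5,"dy":0.2,"dz":0.0,"rx":0.0,"ry":0.0,"rz":-0.026},{"dx":-9.3,"dy":0.2,"dz":0.0,"rx":0.0,"ry":0.0,"rz":-0.026},{"dx":-9.9,"dy":0.2,"dz":0.0,"rx":0.0,"ry":0.0,"rz":-0.026},{"dx":-9.9,"dy":0.2,"dz":0.0,"rx":0.0,"ry":0.0,"rz":-0.026},{"dx":-9.9,"dy":0.2,"dz":0.0,"rx":0.0,"ry":0.0,"rz":-0.026}]}}

```text
clock: 11.95
position: [0.5315, -0.0601, 0.2333]
ee_rot: [0.697, 0.717, 0.0, -0.0]
force: [1.3, 0.6, -0.4]
finger_gap: 1.002
```

```bash
python3 - <<'E'
from h import *
W=cams.grab_frame("wrist")
o=arm.get_obs();print(o["clock"],o["position"],o["ee_rot"],o["force"],o["moment"],o["finger_gap"])
a=W["image"][:,:,::-1]
cv2.imwrite("pics/w9.png",a)
cv2.imwrite("pics/w9z.png",cv2.convertScaleAbs(crop(W["image"],220,170,130,110,5),alpha=3,beta=0))
E
```

```text
12.0 [ 0.53154901 -0.0601915   0.23330309] [ 6.97479767e-01  7.16604460e-01  1.01944844e-04 -1.09112541e-04] [0.36631351 0.02135661 0.02148083] [0.0261222  0.01033413 0.00831986] 0.9987328406597491
```

View pics/w9.png

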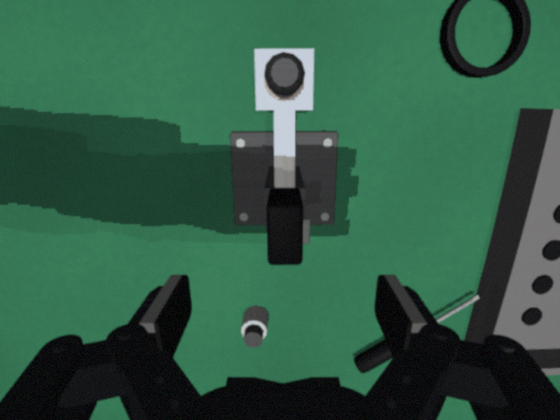

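View pics/w9z.png

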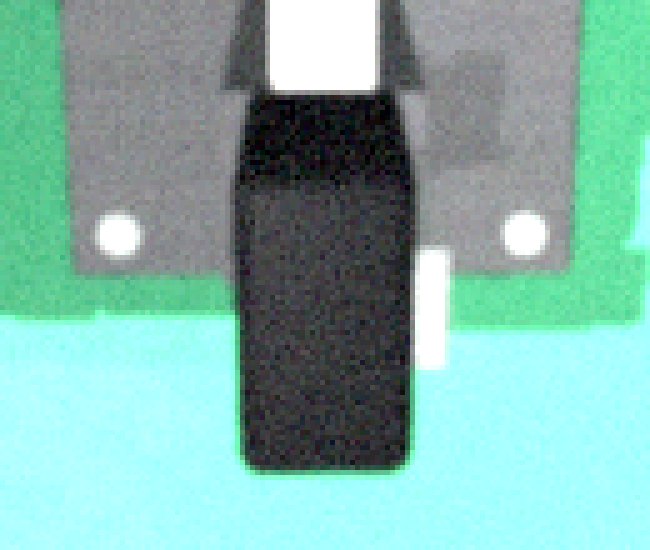

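```bash
python3 - <<'E'
from h import *
W=cams.grab_frame("wrist")
g=lambda X,Y,s,x,y:((X+.5)/s-.5+x,(Y+.5)/s-.5+y)
P=np.array([onz(W,g(X,Y,5,220,170),.178) for X,Y in((237,188),(413,187),(409,470),(242,470))])
print(P,P.mean(0),[np.linalg.norm(P[i]-P[i-1]) for i in range(4)])
E
```

```text
[[ 0.51947168 -0.04194205  0.178     ]
 [ 0.54194418 -0.04117777  0.178     ]
 [ 0.54331957 -0.0814047   0.178     ]
 [ 0.52065593 -0.082035    0.178     ]] [ 0.53134784 -0.06163988  0.178     ] [np.float64(0.040110433625084686), np.float64(0.02248549020059911), np.float64(0.04025043369788209), np.float64(0.022672405780119514)]
```

The head's centre is at (0.5313, −0.0616), its size checks out and the yaw is aligned. Descending to grip it.

Call:
{"method": "move_arm", "body": {"motion": [{"dx":-0.1,"dy":0.0,"dz":1.0,"rx":0.0,"ry":0.0,"rz":0.0},{"dx":-0.1,"dy":0.0,"dz":3.0,"rx":0.0,"ry":0.0,"rz":0.0},{"dx":-0.1,"dy":0.0,"dz":5.5,"rx":0.0,"ry":0.0,"rz":0.0},{"dx":-0.1,"dy":0.0,"dz":8.0,"rx":0.0,"ry":0.0,"rz":0.0},{"dx":-0.1,"dy":0.0,"dz":9.5,"rx":0.0,"ry":0.0,"rz":0.0},{"dx":-0.1,"dy":0.0,"dz":9.9,"rx":0.0,"ry":0.0,"rz":0.0},{"dx":-0.1,"dy":0.0,"dz":9.9,"rx":0.0,"ry":0.0,"rz":0.0},{"dx":-0.1,"dy":0.0,"dz":9.9,"rx":0.0,"ry":0.0,"rz":0.0}]}}

```text
clock: 13.05
position: [0.5317, -0.062, 0.1348]
ee_rot: [0.698, 0.716, 0.0, 0.0]
force: [-0.1, -0.1, 0.4]
finger_gap: 1.0
```

```bash
python3 - <<'E'
from h import *
W=cams.grab_frame("wrist")
o=arm.get_obs();print(o["clock"],o["position"],o["ee_rot"],o["force"],o["moment"],o["finger_gap"])
cv2.imwrite("pics/w10.png",W["image"][:,:,::-1])
E
```

```text
13.1 [ 0.5316931  -0.06200918  0.13477183] [6.97859049e-01 7.16235035e-01 2.24555257e-04 2.67735989e-04] [ 0.05318126 -0.94039897  0.52700852] [-0.02127098  0.09131216  0.01163116] 1.0024707808069466
```

View pics/w10.png

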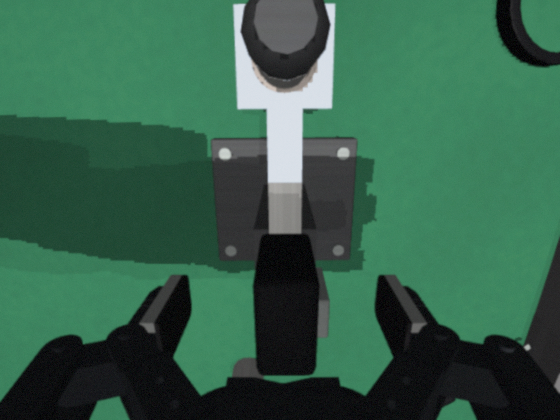

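The head (columns 255–318) is centred between the fingers with the button on the right, and the mic is still standing. Closing with a 60 N squeeze.

Call:
{"method": "move_arm", "body": {"motion": [{"dx":0.0,"dy":0.0,"dz":0.0,"rx":0.0,"ry":0.0,"rz":0.0},{"dx":0.0,"dy":0.0,"dz":0.0,"rx":0.0,"ry":0.0,"rz":0.0},{"dx":0.0,"dy":0.0,"dz":0.0,"rx":0.0,"ry":0.0,"rz":0.0},{"dx":0.0,"dy":0.0,"dz":0.0,"rx":0.0,"ry":0.0,"rz":0.0},{"dx":0.0,"dy":0.0,"dz":0.0,"rx":0.0,"ry":0.0,"rz":0.0},{"dx":0.0,"dy":0.0,"dz":0.0,"rx":0.0,"ry":0.0,"rz":0.0},{"dx":0.0,"dy":0.0,"dz":0.0,"rx":0.0,"ry":0.0,"rz":0.0},{"dx":0.0,"dy":0.0,"dz":0.0,"rx":0.0,"ry":0.0,"rz":0.0},{"dx":0.0,"dy":0.0,"dz":0.0,"rx":0.0,"ry":0.0,"rz":0.0}], "gripper": 0.0, "squeeze": 60.0}}

```text
clock: 14.22
position: [0.5329, -0.0619, 0.1348]
ee_rot: [0.698, 0.716, 0.001, 0.001]
force: [8.8, 0.3, 3.2]
finger_gap: 0.274
```

```bash
python3 - <<'E'
from h import *
W=cams.grab_frame("wrist")
o=arm.get_obs();print(o["clock"],o["position"],o["ee_rot"],o["force"],o["moment"],o["finger_gap"],o["finger_gap"]*85)
cv2.imwrite("pics/w11.png",W["image"][:,:,::-1])
E
```

```text
14.275 [ 0.53292267 -0.0619757   0.13478791] [0.69769618 0.71639187 0.00110219 0.00122904] [ 9.62983402 -0.26796306  2.24804834] [-0.07525797 -1.26429828  0.20036766] 0.2728766945582789 23.194519037453706
```

View pics/w11.png

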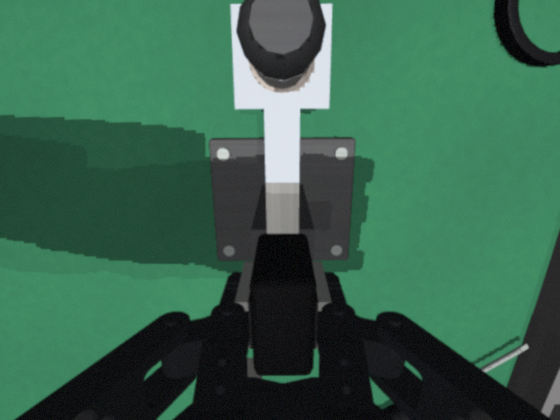

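The fingers stopped at 23.2 mm. The mic reading suggests about 1.2 mm of zero error, so that means roughly 24.4 mm and the button is flush. I'll pull up to 75 mm, shifting 1 mm in +x to relieve the side force.

Call:
{"method": "move_arm", "body": {"motion": [{"dx":0.0,"dy":0.1,"dz":0.0,"rx":0.0,"ry":0.0,"rz":0.0},{"dx":0.0,"dy":0.1,"dz":-0.2,"rx":0.0,"ry":0.0,"rz":0.0},{"dx":0.0,"dy":0.1,"dz":-0.5,"rx":0.0,"ry":0.0,"rz":0.0},{"dx":0.0,"dy":0.1,"dz":-1.0,"rx":0.0,"ry":0.0,"rz":0.0},{"dx":0.0,"dy":0.1,"dz":-1.5,"rx":0.0,"ry":0.0,"rz":0.0},{"dx":0.0,"dy":0.1,"dz":-2.0,"rx":0.0,"ry":0.0,"rz":0.0},{"dx":0.0,"dy":0.1,"dz":-2.0,"rx":0.0,"ry":0.0,"rz":0.0}]}}

```text
clock: 15.15
position: [0.5329, -0.062, 0.1544]
ee_rot: [0.698, 0.716, 0.0, 0.0]
force: [5.3, -0.4, -3.7]
finger_gap: 0.272
```

```bash
python3 - <<'E'
from h import *
D=cams.grab_frame("side");W=cams.grab_frame("wrist")
o=arm.get_obs();print(o["clock"],o["position"],o["ee_rot"],o["force"],o["moment"],o["finger_gap"]*85)
cv2.imwrite("pics/d12.png",np.hstack([crop(D["image"],250,80,110,190,3),W["image"][:,:400,::-1][:420]][:1]+[np.vstack([W["image"][:,100:500,::-1],np.zeros((150,400,3),np.uint8)])]))
E
```

```text
15.25 [ 0.53290974 -0.0619379   0.15424737] [6.97791756e-01 7.16300540e-01 3.10569859e-04 3.23342855e-04] [ 6.49659782 -0.22374164 -2.72637839] [-0.11024051 -1.02313066  0.27495918] 23.02823684145868
```

View pics/d12.png

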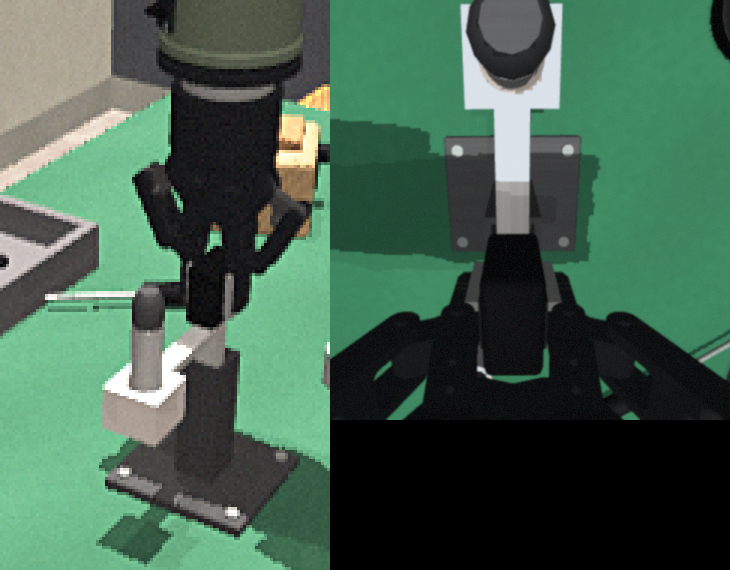

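The mast is rising with the head in the grip, about 20 mm up, and the mic is standing. Continuing past the first stop.

Call:
{"method": "move_arm", "body": {"motion": [{"dx":0.0,"dy":0.05,"dz":-0.3,"rx":0.0,"ry":0.0,"rz":0.0},{"dx":0.0,"dy":0.05,"dz":-0.8,"rx":0.0,"ry":0.0,"rz":0.0},{"dx":0.0,"dy":0.05,"dz":-1.4,"rx":0.0,"ry":0.0,"rz":0.0},{"dx":0.0,"dy":0.05,"dz":-2.0,"rx":0.0,"ry":0.0,"rz":0.0},{"dx":0.0,"dy":0.05,"dz":-2.6,"rx":0.0,"ry":0.0,"rz":0.0},{"dx":0.0,"dy":0.05,"dz":-3.2,"rx":0.0,"ry":0.0,"rz":0.0},{"dx":0.0,"dy":0.05,"dz":-3.8,"rx":0.0,"ry":0.0,"rz":0.0},{"dx":0.0,"dy":0.05,"dz":-4.4,"rx":0.0,"ry":0.0,"rz":0.0},{"dx":0.0,"dy":0.05,"dz":-5.0,"rx":0.0,"ry":0.0,"rz":0.0},{"dx":0.0,"dy":0.05,"dz":-5.4,"rx":0.0,"ry":0.0,"rz":0.0},{"dx":0.0,"dy":0.05,"dz":-5.7,"rx":0.0,"ry":0.0,"rz":0.0},{"dx":0.0,"dy":0.05,"dz":-5.8,"rx":0.0,"ry":0.0,"rz":0.0},{"dx":0.0,"dy":0.05,"dz":-5.8,"rx":0.0,"ry":0.0,"rz":0.0}]}}

```text
clock: 16.88
position: [0.5329, -0.062, 0.2123]
ee_rot: [0.698, 0.716, -0.0, -0.0]
force: [-0.2, 0.7, -3.0]
finger_gap: 0.273
```

```bash
python3 - <<'E'
from h import *
o=arm.get_obs();print(o["clock"],o["position"],o["force"],o["moment"],o["finger_gap"]*85)
E
```

```text
16.875 [ 0.53291057 -0.06196373  0.21230839] [-0.23231331  0.66706779 -2.97484842] [-0.09939661  0.00921967  0.324404  ] 23.22770903509536
```

77.5 mm up, with the pull force steady at about 3 N. Inching up now to find the hard stop.

Call:
{"method": "move_arm", "body": {"motion": [{"dx":0.0,"dy":0.0,"dz":-0.1,"rx":0.0,"ry":0.0,"rz":0.0},{"dx":0.0,"dy":0.0,"dz":-0.2,"rx":0.0,"ry":0.0,"rz":0.0},{"dx":0.0,"dy":0.0,"dz":-0.25,"rx":0.0,"ry":0.0,"rz":0.0},{"dx":0.0,"dy":0.0,"dz":-0.3,"rx":0.0,"ry":0.0,"rz":0.0},{"dx":0.0,"dy":0.0,"dz":-0.3,"rx":0.0,"ry":0.0,"rz":0.0}]}}

```text
clock: 17.5
position: [0.5329, -0.062, 0.2149]
ee_rot: [0.698, 0.716, -0.0, -0.0]
force: [1.8, -0.8, -18.7]
finger_gap: 0.273
```

The stop is reached: the pull rose to 18.7 N at 80.1 mm of rise. I'll check that it stays stable, with pictures.

Call:
{"method": "move_arm", "body": {"motion": [{"dx":0.0,"dy":0.0,"dz":0.0,"rx":0.0,"ry":0.0,"rz":0.0},{"dx":0.0,"dy":0.0,"dz":0.0,"rx":0.0,"ry":0.0,"rz":0.0},{"dx":0.0,"dy":0.0,"dz":0.0,"rx":0.0,"ry":0.0,"rz":0.0},{"dx":0.0,"dy":0.0,"dz":0.0,"rx":0.0,"ry":0.0,"rz":0.0},{"dx":0.0,"dy":0.0,"dz":0.0,"rx":0.0,"ry":0.0,"rz":0.0},{"dx":0.0,"dy":0.0,"dz":0.0,"rx":0.0,"ry":0.0,"rz":0.0}]}}

```text
clock: 18.25
position: [0.5329, -0.062, 0.2149]
ee_rot: [0.698, 0.716, -0.0, -0.0]
force: [4.3, -0.9, -26.3]
finger_gap: 0.275
```

```bash
python3 - <<'E'
from h import *
D=cams.grab_frame("side");W=cams.grab_frame("wrist");S=cams.grab_frame("scene")
o=arm.get_obs();print(o["clock"],o["position"],o["force"],o["moment"],o["finger_gap"]*85)
cv2.imwrite("pics/d13.png",np.hstack([crop(D["image"],250,60,110,190,3),np.vstack([W["image"][:,100:500,::-1],np.zeros((150,400,3),np.uint8)])]))
cv2.imwrite("pics/s13.png",S["image"][:,:,::-1])
print(np.round(proj(D,[[.529,.038,.278],[.529,.038,.206],[.5313,-.0616,.258]]),1).tolist())
# cup top from wrist
E
```

```text
18.4 [ 0.5328831  -0.06197265  0.21490572] [  4.31403212  -1.15357137 -26.14055145] [-0.25328132 -1.04252321  0.275404  ] 23.134639423111672
[[300.2, 148.4], [299.2, 181.2], [324.0, 139.8]]
```

View pics/d13.png

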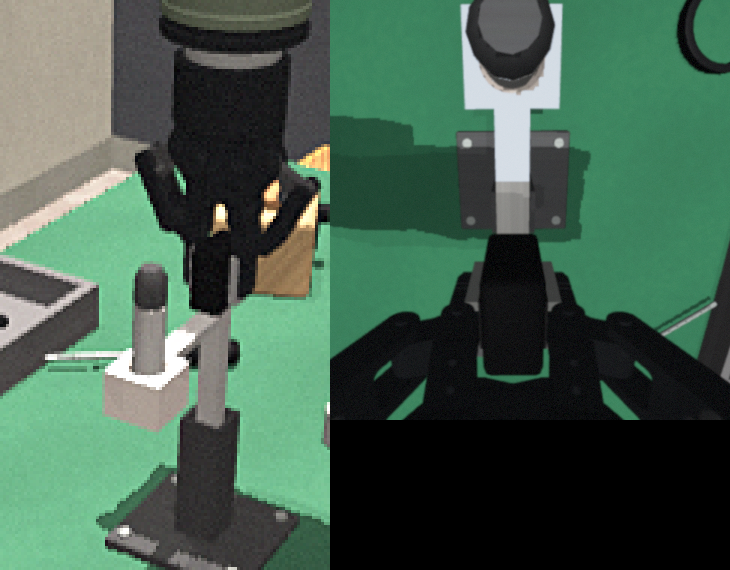

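View pics/s13.png

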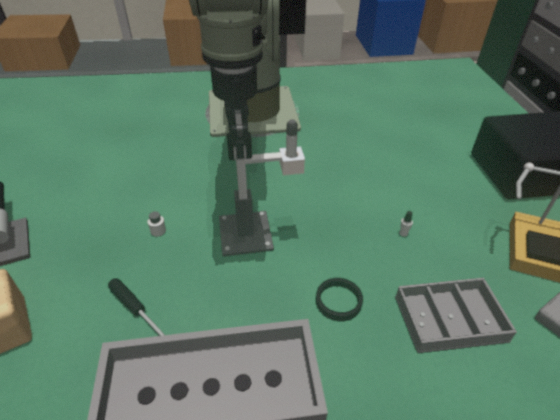

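Everything is where it should be: mic top at about (300,148) in the side view as predicted, and the bystanders unmoved. I'll ease the upward push a little, since it is 26 N against the hard stop, and check it again.

Call:
{"method": "move_arm", "body": {"motion": [{"dx":0.0,"dy":0.0,"dz":0.02,"rx":0.0,"ry":0.0,"rz":0.0},{"dx":0.0,"dy":0.0,"dz":0.03,"rx":0.0,"ry":0.0,"rz":0.0},{"dx":0.0,"dy":0.0,"dz":0.03,"rx":0.0,"ry":0.0,"rz":0.0},{"dx":0.0,"dy":0.0,"dz":0.03,"rx":0.0,"ry":0.0,"rz":0.0},{"dx":0.0,"dy":0.0,"dz":0.03,"rx":0.0,"ry":0.0,"rz":0.0},{"dx":0.0,"dy":0.0,"dz":0.03,"rx":0.0,"ry":0.0,"rz":0.0},{"dx":0.0,"dy":0.0,"dz":0.03,"rx":0.0,"ry":0.0,"rz":0.0},{"dx":0.0,"dy":0.0,"dz":0.03,"rx":0.0,"ry":0.0,"rz":0.0}]}}

```text
clock: 19.4
position: [0.5329, -0.0619, 0.2149]
ee_rot: [0.698, 0.716, -0.0, -0.0]
force: [1.8, 0.0, -24.9]
finger_gap: 0.274
```

It's steady: the height is unchanged at 214.9 mm, the push is about 25 N and the grip is unchanged. Handing in.

```bash
python3 - <<'E'
from h import *
o=arm.get_obs();print(o["clock"],o["position"],o["force"],o["finger_gap"])
print(arm.close_job())
E
```

```text
19.4 [ 0.53288669 -0.06193925  0.21489888] [ 1.78516219e+00  1.36718572e-02 -2.49394555e+01] 0.27393102731986096
the job is handed in; nothing more can be done
None
```

I put the microphone upright in the cup, then squeezed the head's button and pulled the mast up past its first stop to its second. I handed in at 19.4 s, still gripping the head with a 60 N squeeze.

**Last checks:**
- **Mast:** it rose 80.1 mm, and the pull jumped from about 3 N to about 25 N, so it is against the hard stop. The height stayed at 214.9 mm for the last 2 s.
- **Button:** the finger opening read about 23 mm. The gripper reads about 1 mm low (it read 21 mm on the 22 mm mic), so this fits the 24 mm head with the button flush.
- **Microphone:** its foot touched the cup floor at the expected height, and the last pictures show it upright and free in the cup.
- **Other things:** the adapter, connector, screwdriver and tape looked unmoved by eye in the scene view.

**What didn't go as planned:**
- My first move call was refused for missing row fields, and the arm did not move.
- The head turned out to be about 1 mm off in x from where I measured it, which gave up to 10 N of side load while closing. I relieved that during the pull.
- I tried to ease the upward push at the stop, but it only went from 26 to 25 N, below the 40 N limit.

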